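Pull a bench drawer out past its catch and take the channel bracket from its slanted slot

TASK

Pull the top drawer of the bench cabinet all the way out to its dead stop, smoothly: it catches stiffly just before the end and has to be drawn on through that. Then draw the U-shaped channel bracket up out of its slanted slot and stand it upright on its end on the blue mat; leave the drawer fully out, the other two parts in their slots, and the other things on the bench where they are.

Things in the scene. Friction and masses are not known exactly. Their poses are not given: they have to be found in the camera images.
- cabinet: Fixed low grey bench cabinet, 290 mm wide (its y), 260 deep (its x), 175 high. Origin: on the bench, at the middle of its front edge. Its front looks along its own -x; the drawer opens along its own -x. The front's lower part is a fixed blank panel. Its yaw varies.
- drawer_handle (a point): Middle of the drawer's handle, a level steel bar 10 mm thick, 110 long along cabinet y, on two posts 50 mm either side of the middle, 40 mm clear of the drawer front; 142 mm above the bench, 33 below the cabinet top. In the cabinet frame x = -45 mm when shut. It runs easily for some 130 mm, meets a stiff end catch (about 9 N) over about the last 12 mm, then stops dead: feel for it.
- drawer: The sliding drawer, starts shut. Origin: its underside, 72 mm above the bench, at the middle of its front face; axes parallel to the cabinet's. Front panel 290 mm wide, 15 mm thick, up to z = 88 mm; side walls 35 mm high at y = +-126 mm; floor 6 mm thick. Inside, a black sloped rack with three slots.
- slot_floor (a point): Centre of the floor of the middle of three equal slots in the black rack fixed in the drawer; the others are 80 mm to either side (drawer y). Axes as the drawer's: x = 110, z = 23 mm from its origin. All slots lean 0.5 rad to the drawer front: upward axis (-sin 0.5, 0, cos 0.5). Each is 26 mm deep along that axis, 37 wide (y), 29 the other way. Clear of the cabinet when the drawer is out.
- channel: The part to take: plain steel channel bracket, U-shaped in section, 34 mm wide (its y), 26 deep (its x), 60 long (its z), walls 4 mm, open along its -x side; 105 to 210 g. Origin: centre of its lower end, z along its length. It leans in one of the three slots (which one varies), its upper 34 mm clear of the rack; hidden under the cabinet top until the drawer is out.
- rod: Bystander in another slot: plain steel round rod, 26 mm thick, 50 mm long. Origin: centre of its lower end; z along its length.
- flat: Bystander in the remaining slot: plain steel flat bar, 34 mm wide (y), 10 mm thick (x from -13 to -3 mm), 60 mm long (z). Origin at its lower end.
- mat: Fixed flat rectangular blue work mat, 240 mm (its x) by 200 mm (its y), 3 mm thick, lying on the bench to the right of the cabinet. Origin: centre of its underside. Empty at the start.
- jar: Bystander: glass jar with black cap, 56 mm thick, 75 mm high, standing on the bench beyond the mat. Origin: centre of its underside.
- driver: Bystander: screwdriver, 190 mm long, lying on the bench to the left.

How it is judged:
By the outcome, as a careful person would: the job done as asked, in the order asked, and still so for the second after the job is handed in, with the robot touching nothing.
It also fails if it takes over 54 s, if anything falls off the work surface, if the arm or the gripper's body presses on something with over 40 N, if the wrist force passes 120 N, or if a joint passes its speed limit or range.

ROBOT

A 7-joint arm with a two-finger parallel gripper is mounted at the origin on the work surface. World frame = base frame: x ahead of the robot, y to its left, z up, the work surface at z = 0. Lengths are in mm, angles in degrees, forces in N, time in s.
With the tool pointing down it reaches from about 350 to 900 mm from the base axis. Payload 8.1 kg.
Tool frame: the origin (TCP) lies between the finger pads; the fingertips stand 14 mm ahead of it and the grasp point (between the pads) lies 5 mm behind it; z points along the fingers, y is the line along which they close (so a half turn about z gives the same grasp; the last joint's range is limited). The gripper opens to 92 mm and grips with 3 to 60 N. Pads are 19 mm wide; open, the fingers measure 130 mm over their backs; the gripper's body (75 mm by 190 mm) begins 47 mm behind the grasp point.
Start: joints at [65.512, 24.895, 1.432, 90.138, -0.665, 64.973, -4.303], TCP at [199.426, -592.343, 240.742] pointing down, gripper open.
Joint ranges: [-149.89, 149.89], [-25.12, 119.58], [-72.63, 75.52], [4.76, 147.25], [-75.54, 255.54], [6.69, 114.76], [-157.13, 157.13]. Speed limits (degrees/s): [127.2, 127.2, 172.46, 172.46, 180, 180, 180].

INTERFACE

Orientations are given as [roll, pitch, yaw] about the fixed x, y, z axes, in that order (R = Rz(yaw) Ry(pitch) Rx(roll)).
In Python, from station import r gives the robot as it stands. The module is installed in compiled form; this text tells all that it offers.
- The arm moves only by the shell command python3 -m jog 'ROWS'. ROWS is JSON, a list of rows, each a list of 7 numbers: the turn, a rotation vector about the tool's x, y, z in degrees, then the shift along the tool's x, y, z in mm, then the opening, from 0 (shut) to 1 (fully open). In form: [[ax, ay, az, x, y, z, jaw], ...]. A call has 1 to 5 rows; each row is the pose to reach, as a shift and turn from the pose commanded when the call began, along the tool's axes at that moment; what a row does not reach only later rows make up. A row lasts 1/8 s, in which the tool goes at most 62.5 mm and 10.7 degrees, less where a joint would pass 70% of its speed; a pose out of reach is approached as far as the arm can. A call with a gripper value outside its range is refused whole. The fingers move at their own pace and stop on an object; the grip force is fixed at half the most. Time passes only in rows, so rows that repeat a pose let the fingers close. It gives the time, the measured TCP pose, the force, the opening and the grip force at its end, in the units of the state.
- r.sense(): the state, without advancing time (a new reading comes with each control period).
- r.grab_frame(name): name is "scene" or "top" or "wrist"; returns the picture (400x640x3 uint8, red, green, blue); there is no depth.
- r.camera_model(name): a dict with "fov_y" (degrees; the focal length in pixels is half the picture's height over the tangent of half this angle, whatever the lens; pixels are square), "cx", "cy" (the principal point, pixels), "k1" (the pictures are not rectified: a ray, as slopes to the right and down, at radius r is drawn at 1 + k1 r^2 times it, then the intrinsics apply), "pose" (4x4, takes a point from camera to world coordinates). Camera axes: x right, y down, z forward; pixel columns grow to the right and rows downward; lengths in mm; the calibration is good to about 2 mm. A picture is of the moment at which its call begins: read the wrist's pose just before it. camera_model takes no time and is no camera call; for the wrist camera it gives the pose at the moment of the call.
- r.job_done(): hands the job in; it is judged then, once.
The state is a dict: "t": time; "joint_positions": joint angles; "qd": joint speeds; "tau": joint torques, N m; "position": TCP position; "orientation": TCP orientation; "force": force on the tool from outside, world axes, zero at the start; "wrist_torque": the same for the moment, N m; "opening": finger opening in mm; "grasp_force": force on a finger pad.
Only numpy, scipy, OpenCV 4.12 (cv2) and the standard library are available. Lean on these libraries where they do the work, as an engineer would, in place of code of your own. Each camera call takes 0.05 s, during which the arm holds its last target. There are 200 camera calls.

## Working session

There is one attempt and no reset: what is moved stays moved. The work goes in short steps, Python scripts to look and compute and a shell command to move; the robot and the scene stay as the last step left them, time stands still between calls to the robot, and variables do not carry over. Pictures are saved under pics/ and viewed, at most 10 in all, crops included, and the job is handed in when it is done.

```bash
mkdir -p pics; python3 - <<'E'
from station import r
import cv2,numpy as np
s=r.sense();print({k:np.round(v,2).tolist() for k,v in s.items()})
for n in("scene","top"):
    im=r.grab_frame(n);cv2.imwrite(f"pics/{n}0.png",im[:,:,::-1]);m=r.camera_model(n);print(n,m)
E
```

```text
{'t': 0.0, 'joint_positions': [65.51, 24.94, 1.43, 90.19, -0.66, 64.97, -4.3], 'qd': [0.0, 0.06, 0.08, -0.02, 0.06, -0.06, -0.05], 'tau': [-0.0, -66.78, 0.98, -31.45, -0.06, 0.04, 0.0], 'position': [199.2, -591.88, 239.93], 'orientation': [-179.91, 0.01, 18.6], 'force': [0.18, 0.81, -0.75], 'wrist_torque': [0.02, 0.04, -0.0], 'grasp_force': 0.0, 'opening': 92.07}
scene {'fov_y': 52.78235963245099, 'cx': 317.6581483762623, 'cy': 189.96552850982232, 'k1': -0.026095754763917713, 'pose': array([[ 3.03307040e-01,  8.13901216e-01, -4.95549846e-01,
         1.12580953e+03],
       [ 9.52785632e-01, -2.66838849e-01,  1.44901924e-01,
        -7.26370437e+01],
       [-1.42960981e-02, -5.16102547e-01, -8.56407486e-01,
         1.06754348e+03],
       [ 0.00000000e+00,  0.00000000e+00,  0.00000000e+00,
         1.00000000e+00]])}
top {'fov_y': 53.30666293993761, 'cx': 315.8284362907271, 'cy': 201.29959038017972, 'k1': -0.0660252491614966, 'pose': array([[-8.32156290e-02, -9.74958109e-01,  2.06232500e-01,
         3.32014319e+02],
       [-9.96531305e-01,  8.15634475e-02, -1.65155094e-02,
         7.98823387e+01],
       [-7.19103857e-04, -2.06891491e-01, -9.78363631e-01,
         1.29927729e+03],
       [ 0.00000000e+00,  0.00000000e+00,  0.00000000e+00,
         1.00000000e+00]])}
```

View pics/scene0.png

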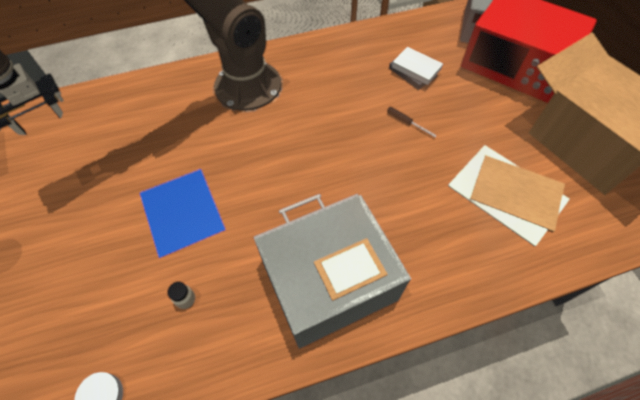

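View pics/top0.png

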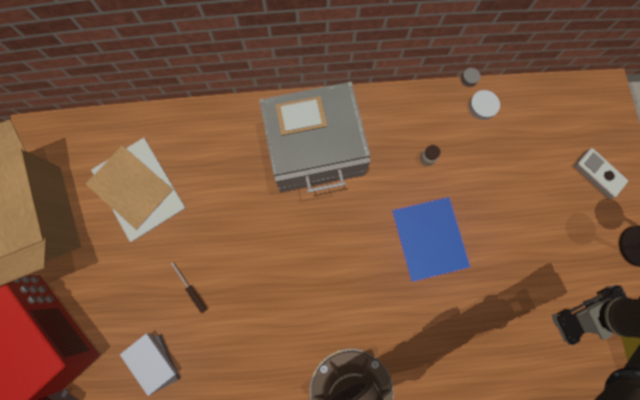

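The scene picture shows the cabinet (top corners about (255,240), (361,196), (409,278)), its handle at (303,208), the mat at (182,212) and the jar at (180,294). In the top picture the handle is at (327,186) and the mat at (431,239). I'll zoom in for corners.

```bash
cat > h.py <<'E'
import numpy as np,cv2
from station import r
from scipy.spatial.transform import Rotation as R
def K(m):
    f=200/np.tan(np.radians(m["fov_y"]/2));return np.array([[f,0,m["cx"]],[0,f,m["cy"]],[0,0,1]]),np.array([m["k1"],0,0,0])
def ray(m,px):
    k,d=K(m);p=cv2.undistortPoints(np.array([[px]],float),k,d)[0,0]
    return m["pose"][:3,3],m["pose"][:3,:3]@[p[0],p[1],1]
def onz(m,px,z):
    o,v=ray(m,px);return o+v*(z-o[2])/v[2]
def proj(m,P):
    k,d=K(m);T=np.linalg.inv(m["pose"]);rv,_=cv2.Rodrigues(T[:3,:3])
    return cv2.projectPoints(np.array(P,float).reshape(-1,1,3),rv,T[:3,3],k,d)[0][:,0]
def tri(ms,pxs):
    A=np.zeros((3,3));b=np.zeros(3)
    for m,p in zip(ms,pxs):
        o,v=ray(m,p);v=v/np.linalg.norm(v);M=np.eye(3)-np.outer(v,v);A+=M;b+=M@o
    return np.linalg.solve(A,b)
def toolshift(pos,rpy,target):
    return R.from_euler("xyz",rpy,degrees=True).inv().apply(np.array(target)-pos)
E
python3 - <<'E'
import cv2,numpy as np
a=cv2.imread("pics/top0.png")[75:215,250:390];b=cv2.imread("pics/scene0.png")[185:345,245:415]
a=cv2.resize(a,None,fx=2.85,fy=2.85,interpolation=2);b=cv2.resize(b,(400,376),interpolation=2)
c=np.zeros((400,800,3),np.uint8);c[:399,:399]=a[:399,:399];c[:376,400:]=b;cv2.imwrite("pics/crop0.png",c)
E
```

```text
(no output)
```

View pics/crop0.png

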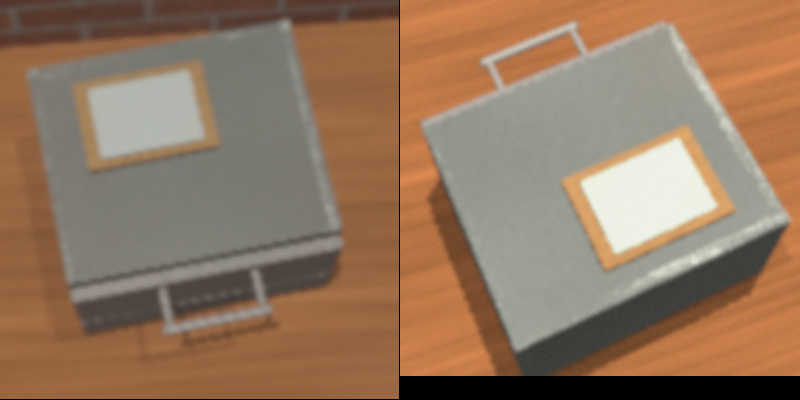

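The crop shows handle bar ends at crop px (167,329)/(269,311) (top) and (576,26)/(485,62) (scene), and rear top corners at (30,70)/(292,22) and (785,220)/(515,350). I'll fit the cabinet, mat and jar.

```bash
python3 - <<'E'
from h import *
from scipy.optimize import least_squares
mt,ms=r.camera_model("top"),r.camera_model("scene")
T=lambda u,v:(250+u/2.85-.3,75+v/2.85-.3)
S=lambda u,v:(245+(u-400)/2.353-.3,185+v/2.35-.3)
P=[(260,145,175),(260,-145,175),(-45,55,142),(-45,-55,142)]
obs=[[T(30,70),T(292,22),T(167,329),T(269,311)],[S(787,220),S(515,350),S(576,26),S(485,62)]]
def w(q):return np.array(P)@R.from_euler("z",q[2]).as_matrix().T+[q[0],q[1],0]
f=lambda q:np.concatenate([(proj(m,w(q))-o).ravel() for m,o in zip((mt,ms),obs)])
s=least_squares(f,[600,50,0.1]);q=s.x;print(q[:2],np.degrees(q[2]));print(s.fun.round(1).reshape(-1,2).tolist());print("handle",w(q)[2:].mean(0))
for i in range(4):print(tri((mt,ms),(obs[0][i],obs[1][i])).round(1),w(q)[i].round(1))
M=[(240/2,100),(120,-100),(-120,-100),(-120,100)]
mt_px=[(393,210),(448,197),(469,267),(411,280)];
ms_px=[(160,255),(224,231)]
print("mat top",[onz(mt,p,3).round(0)[:2].tolist() for p in mt_px]);print("scene",[onz(ms,p,3).round(0)[:2].tolist() for p in [(140,193),(201,171),(224,231),(160,255)]])
print("jar",onz(mt,(432,152),75),onz(ms,(179,291),75))
E
```

```text
[659.79079612  32.0855282 ] 6.750379510570773
[[-0.8, 0.4], [-0.4, -0.0], [-0.4, 1.1], [-0.2, 0.2], [0.9, 0.8], [-0.9, 0.4], [-0.7, 0.1], [-0.4, 0.1]]
handle [615.10275059  26.79604932 142.        ]
[899.8 203.9 179.5] [900.9 206.6 175. ]
[934.7 -80.9 176. ] [935.  -81.3 175. ]
[611.   81.2 146.2] [608.6  81.4 142. ]
[622.1 -27.6 143.3] [621.6 -27.8 142. ]
mat top [[555.0, -195.0], [583.0, -385.0], [346.0, -420.0], [322.0, -225.0]]
scene [[348.0, -421.0], [326.0, -226.0], [558.0, -195.0], [576.0, -383.0]]
jar [ 721.66395172 -330.23296634   75.        ] [ 725.9517381  -327.13637637   75.        ]
```

```bash
cat >> h.py <<'E'
def go(pos,rpy):
    s=r.sense();A=R.from_euler("xyz",s["orientation"],degrees=True);B=R.from_euler("xyz",rpy,degrees=True)
    print("t",round(s["t"],2),"turn",np.degrees((A.inv()*B).as_rotvec()).round(1).tolist(),"shift",A.inv().apply(np.array(pos)-s["position"]).round(1).tolist(),"F",np.round(s["force"],1).tolist())
E
python3 -c "
from h import *
go([615,27,240],[180,0,96.75])"
```

```text
t 0.1 turn [-0.1, -0.0, -78.1] shift [591.5, -453.9, 0.6] F [1.2, 0.9, 0.3]
```

```bash
python3 -m jog '[[0,0,-6,35,-27,0,0.4],[0,0,-14,80,-62,0,0.4],[0,0,-24,128,-98,0,0.4],[0,0,-34,176,-135,0,0.4],[0,0,-44,224,-172,0,0.4]]'; python3 -c "
from h import *
go([615,27,240],[180,0,96.75])"
```

```text
t: 0.72
position: [357.6, -356.0, 240.6]
orientation: [-180.0, 0.0, 62.9]
force: [0.5, -0.9, 0.2]
opening: 46.3
grasp_force: 0.0
t 0.72 turn [-0.0, 0.0, -33.8] shift [458.2, 54.9, 0.6] F [0.5, -0.9, 0.2]
```

```bash
python3 -m jog '[[0,0,-7,50,6,0,0.4],[0,0,-14,105,12,0,0.4],[0,0,-21,160,19,0,0.4],[0,0,-27,215,25,0,0.4],[0,0,-33.8,270,32,0,0.4]]' >/dev/null; python3 -c "
from h import *
go([615,27,240],[180,0,96.75])"
```

```text
t 1.35 turn [-0.0, 0.0, -0.2] shift [145.3, 122.5, 0.5] F [0.7, -1.1, -0.0]
```

```bash
python3 -m jog '[[0,0,0,45,30,0,0.4],[0,0,0,90,65,0,0.4],[0,0,0,125,95,0,0.4],[0,0,0,141,110,0,0.4],[0,0,0,145,112,0,0.4]]' >/dev/null; python3 -c "
from h import *
go([615,27,240],[180,0,96.75])
m=r.camera_model('wrist');im=r.grab_frame('wrist');cv2.imwrite('pics/w1.png',im[:,:,::-1])
print(proj(m,[[608.6,81.4,142],[621.6,-27.8,142]]))"
```

```text
t 1.98 turn [-0.1, -0.0, -0.3] shift [1.4, 10.5, 0.2] F [-0.9, -0.9, -0.8]
[[330.04665903 136.19685774]
 [329.30395087 260.61098599]]
```

View pics/w1.png

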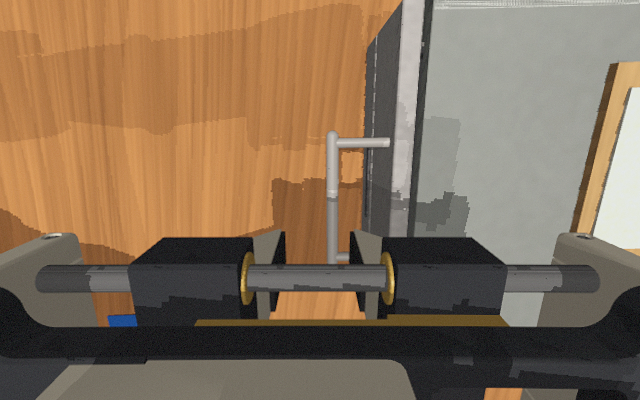

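The wrist picture shows the handle bar upright at column 332, rows 133–260, about 2 px right of the prediction. I'll centre on it and descend.

```bash
python3 -m jog '[[0,0,0,2,8,15,0.4],[0,0,0,3,12,40,0.4],[0,0,0,3,12,70,0.4],[0,0,0,3,12,90,0.4],[0,0,0,3,12,98,0.4]]'; python3 -m jog '[[0,0,0,0,0,0,0.4],[0,0,0,0,0,0,0],[0,0,0,0,0,0,0],[0,0,0,0,0,0,0],[0,0,0,0,0,0,0]]'
```

```text
t: 2.65
position: [615.1, 26.2, 140.7]
orientation: [-179.8, 0.0, 96.3]
force: [1.4, -0.3, -0.1]
opening: 36.6
grasp_force: 0.0
t: 3.28
position: [616.6, 28.1, 143.2]
orientation: [179.9, 0.0, 96.4]
force: [0.3, -0.3, 2.5]
opening: 9.0
grasp_force: 30.0
```

```bash
python3 -m jog '[[0,0,0,0,-5,0,0],[0,0,0,0,-15,0,0],[0,0,0,0,-27,0,0],[0,0,0,0,-39,0,0],[0,0,0,0,-51,0,0]]'; python3 -m jog '[[0,0,0,0,-12,0,0],[0,0,0,0,-24,0,0],[0,0,0,0,-36,0,0],[0,0,0,0,-48,0,0],[0,0,0,0,-60,0,0]]'
```

```text
t: 3.9
position: [565.0, 21.7, 143.1]
orientation: [180.0, 0.0, 96.4]
force: [3.7, -4.8, 6.5]
opening: 9.3
grasp_force: 30.0
t: 4.53
position: [505.4, 14.2, 143.1]
orientation: [180.0, 0.1, 96.3]
force: [4.5, -5.3, 6.5]
opening: 8.4
grasp_force: 30.0
```

```bash
python3 -m jog '[[0,0,0,0,-6,0,0],[0,0,0,0,-11,0,0],[0,0,0,0,-15,0,0],[0,0,0,0,-18,0,0],[0,0,0,0,-21,0,0]]';python3 -m jog '[[0,0,0,0,-3,0,0],[0,0,0,0,-6,0,0],[0,0,0,0,-8,0,0],[0,0,0,0,-10,0,0],[0,0,0,0,-12,0,0]]'
```

```text
t: 5.15
position: [486.0, 11.8, 143.1]
orientation: [179.8, 0.1, 96.3]
force: [10.2, -6.8, -0.7]
opening: 8.6
grasp_force: 30.0
t: 5.78
position: [475.9, 10.6, 143.3]
orientation: [179.6, 0.1, 96.3]
force: [20.2, -6.5, -10.8]
opening: 9.3
grasp_force: 30.0
```

```bash
python3 -m jog '[[0,0,0,0,-1,0,0],[0,0,0,0,-2,0,0],[0,0,0,0,-3,0,0],[0,0,0,0,-3,0,0]]'
```

```text
t: 6.28
position: [475.7, 10.5, 143.4]
orientation: [179.4, 0.0, 96.3]
force: [27.3, -5.5, -18.8]
opening: 9.2
grasp_force: 30.0
```

Dead stop felt (force rising without motion). I'll ease off, open and lift.

```bash
python3 -m jog '[[0,0,0,0,2,0,0],[0,0,0,0,4,0,0],[0,0,0,0,4,0,0.4],[0,0,0,0,4,0,0.4],[0,0,0,0,4,0,0.4]]';  python3 -m jog '[[0,0,0,0,0,-10,0.4],[0,0,0,0,0,-40,0.4],[0,0,0,0,0,-90,0.4],[0,0,0,0,0,-140,0.4],[0,0,0,0,0,-160,0.5]]'; python3 -c "
from h import *
for n in ('top','scene','wrist'):
    cv2.imwrite(f'pics/{n}2.png',r.grab_frame(n)[:,:,::-1])
a=cv2.imread('pics/top2.png')[75:235,240:400];b=cv2.imread('pics/scene2.png')[145:305,245:405]
cv2.imwrite('pics/crop2.png',np.hstack([cv2.resize(x,(400,400),interpolation=2) for x in(a,b)]))
c=np.array([661.5,34]);Q=R.from_euler('z',6.6,degrees=True).as_matrix()[:2,:2]
for y in(80,0,-80):
    p=c+Q@np.array([-142+110,y]);print(y,p.round(1),proj(r.camera_model('top'),[[*p,95]]),proj(r.camera_model('scene'),[[*p,95]]))
"
```

```text
t: 6.9
position: [472.7, 12.3, 142.3]
orientation: [-179.9, -0.0, 96.4]
force: [-0.2, -0.3, -0.2]
opening: 34.1
grasp_force: 0.0
t: 7.52
position: [474.8, 12.7, 306.3]
orientation: [179.8, 0.0, 96.4]
force: [-0.7, -0.3, -0.9]
opening: 42.4
grasp_force: 0.0
80 [620.5 109.8] [[298.77868543 191.7410473 ]] [[330.17342436 205.21716692]]
0 [629.7  30.3] [[324.01283753 186.80404593]] [[303.48308602 216.01174059]]
-80 [638.9 -49.1] [[349.10079087 181.9026858 ]] [[276.01258128 227.11618595]]
```

View pics/crop2.png

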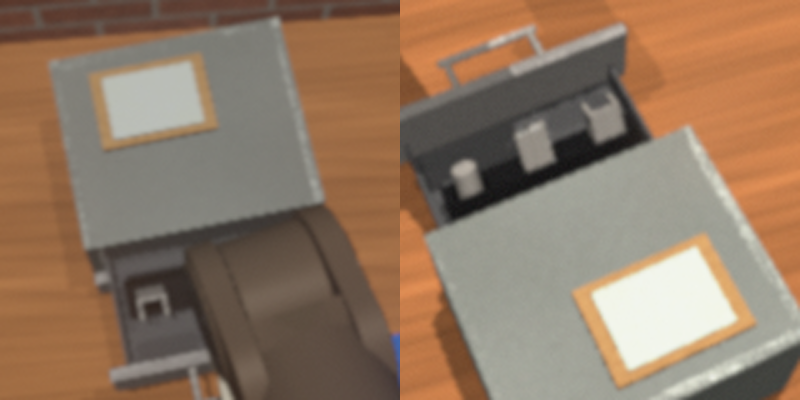

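The crop shows all three slots: the channel (hollow, open toward the drawer front) in the +y slot at scene crop (602,115), the flat in the middle at (535,145), and the rod at (465,178). I'll target the +80 slot.

```bash
cat >> h.py <<'E'
C=np.array([661.5,34,0]);Y=6.6
def slot(a,y=80,dx=0,dy=0,tr=141.7): # TCP world at distance a along slot axis
    u=np.array([-np.sin(.5),0,np.cos(.5)])
    return C+R.from_euler("z",Y,degrees=True).apply(np.array([110-tr+dx,y+dy,95])+a*u)
E
python3 -c "
from h import *
print(slot(115));go(slot(115),[180,-28.65,6.6]);print(r.sense()['joint_positions'])"
```

```text
[566.04655988 103.48937597 195.92199462]
t 7.67 turn [-22.3, 22.4, 87.8] shift [80.4, 101.1, 108.0] F [-0.5, 0.1, -0.2]
[ 19.77568465  10.68979001 -32.25039041 102.75422169   6.15819743
  68.17253584  -7.89883325]
```

```bash
python3 -m jog '[[-1.8,1.8,7,8,10,0,0.55],[-4.2,4.2,16.5,16,20,0,0.55],[-6.7,6.7,26.3,28,35,5,0.55],[-9,9,35.5,40,50,15,0.55],[-11.5,11.5,45,50,62,25,0.55]]'; python3 -c "
from h import *
go(slot(115),[180,-28.65,6.6]);print(r.sense()['joint_positions'])"
```

```text
t: 8.3
position: [529.7, 69.0, 276.0]
orientation: [174.0, -14.7, 51.6]
force: [0.9, -0.5, -0.5]
opening: 50.5
grasp_force: 0.0
t 8.3 turn [-10.9, 11.0, 42.4] shift [27.7, -2.5, 90.2] F [0.9, -0.5, -0.5]
[ 15.34042953   9.25904764 -28.26018381 110.14485974  -0.24809856
  46.50180602 -51.09359172]
```

```bash
python3 -m jog '[[-2.4,2.4,9.5,6,0,10,0.55],[-4.9,5,19,12,-1,26,0.55],[-7.4,7.4,28.5,20,-2,45,0.55],[-9.7,9.8,38,25,-2,62,0.55],[-10.9,11,42.4,28,-2,75,0.55]]'; python3 -c "
from h import *
s=r.sense()
go(slot(115),[180,-28.65,6.6]);print(s['joint_positions'])
m=r.camera_model('wrist');cv2.imwrite('pics/w3.png',r.grab_frame('wrist')[:,:,::-1])
A=R.from_euler('z',Y,degrees=True)
P=[slot(0)+A.apply(R.from_euler('y',-28.648,degrees=True).apply(p)) for p in [(13,17,60),(13,-17,60),(-13,-17,60),(-13,17,60)]]
print(proj(m,P).round(0).tolist())"
```

```text
t: 8.93
position: [561.1, 98.9, 213.3]
orientation: [179.4, -28.2, 8.3]
force: [0.3, -0.9, -0.3]
opening: 50.3
grasp_force: 0.0
t 8.93 turn [-0.2, 0.5, 1.5] shift [-3.3, -4.0, 17.9] F [0.3, -0.9, -0.3]
[  -6.41753133   10.02669374  -14.08623175  123.58672858   24.39617703
   20.70173537 -122.45395039]
[[290.0, 201.0], [334.0, 202.0], [333.0, 234.0], [290.0, 232.0]]
```

View pics/w3.png

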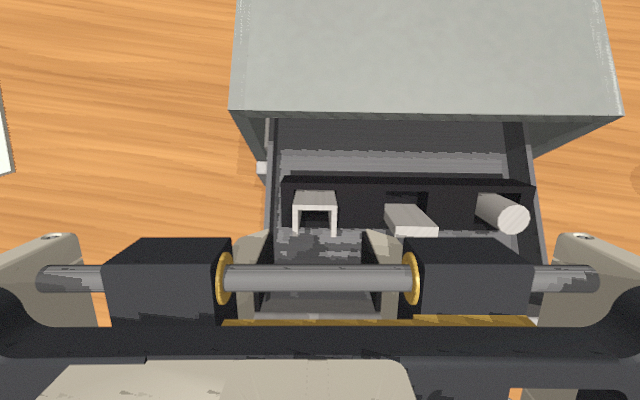

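The wrist picture shows the channel's end at columns 293–337, rows 205–235, about 3 px right of the prediction (about 2 mm towards -y). I'll correct and go in along the slot axis.

```bash
python3 -m jog '[[-0.2,0.5,1.5,-3,-1,5,0.55],[-0.2,0.5,1.5,-5,-2,12,0.55],[-0.2,0.5,1.5,-5,-2,18,0.55],[-0.2,0.5,1.5,-5,-2,18,0.55]]'; python3 -c "
from h import *
go(slot(43,80,-2,-2),[180,-28.65,6.6])"
```

```text
t: 9.48
position: [566.1, 101.0, 196.4]
orientation: [179.9, -28.7, 6.9]
force: [-0.3, -0.6, 0.2]
opening: 50.5
grasp_force: 0.0
t 9.47 turn [0.0, -0.1, 0.3] shift [-1.9, -0.5, 71.6] F [-0.3, -0.6, 0.2]
```

```bash
python3 -m jog '[[0,0,0.3,-2,-0.5,12,0.55],[0,0,0.3,-2,-0.5,32,0.55],[0,0,0.3,-2,-0.5,52,0.55],[0,0,0.3,-2,-0.5,66,0.55],[0,0,0.3,-2,-0.5,71.5,0.55]]'; python3 -m jog '[[0,0,0,0,0,0,0.55],[0,0,0,0,0,0,0],[0,0,0,0,0,0,0],[0,0,0,0,0,0,0],[0,0,0,0,0,0,0]]'
```

```text
t: 10.1
position: [598.8, 105.4, 132.9]
orientation: [-180.0, -28.8, 6.5]
force: [0.2, 0.5, 0.3]
opening: 50.4
grasp_force: 0.0
t: 10.72
position: [598.7, 105.6, 133.9]
orientation: [-179.9, -28.8, 6.5]
force: [-2.6, -0.9, 7.5]
opening: 34.2
grasp_force: 29.9
```

Gripped at 34 mm. Now I'll draw it up along the slot axis.

```bash
python3 -m jog '[[0,0,0,0,0,-5,0],[0,0,0,0,0,-14,0],[0,0,0,0,0,-26,0],[0,0,0,0,0,-40,0],[0,0,0,0,0,-55,0]]'; python3 -m jog '[[0,0,0,0,0,-20,0],[0,0,0,0,0,-40,0],[0,0,0,0,0,-60,0],[0,0,0,0,0,-72,0],[0,0,0,0,0,-76,0]]'; python3 -c "
from h import *
print(r.sense()['joint_positions'])
go([452,-306,200],[180,0,-30]);go([452,-306,200],[180,0,-50])"
```

```text
t: 11.35
position: [570.9, 102.2, 181.7]
orientation: [-180.0, -28.7, 6.5]
force: [-0.2, -0.3, -1.5]
opening: 33.2
grasp_force: 29.9
t: 11.98
position: [535.4, 98.1, 248.7]
orientation: [-180.0, -28.8, 6.5]
force: [-0.2, -0.7, -1.8]
opening: 33.9
grasp_force: 29.9
[  -3.31001045    4.86856598  -17.99741358  123.9004305    20.27639941
   24.72004702 -120.81715267]
t 11.97 turn [-9.2, -27.8, 35.7] shift [-136.2, 392.0, -19.6] F [-0.2, -0.7, -1.8]
t 11.97 turn [-14.2, -26.4, 55.3] shift [-136.2, 392.0, -19.6] F [-0.2, -0.7, -1.8]
```

```bash
python3 -c "
from h import *
go([452,-306,250],[180,0,-30])"
```

```text
t 11.97 turn [-9.2, -27.8, 35.7] shift [-112.1, 392.0, -63.4] F [-0.2, -0.7, -1.8]
```

```bash
python3 -m jog '[[-0.8,-2.4,3,-8,28,-5,0],[-2.2,-6.5,8.3,-20,68,-11,0],[-3.6,-11,14,-32,112,-18,0],[-5,-15,19.3,-45,157,-25,0],[-6.4,-19.5,25,-58,202,-32,0]]'; python3 -c "
from h import *
go([452,-306,250],[180,0,-30])"
```

```text
t: 12.6
position: [492.4, -111.1, 247.8]
orientation: [-178.0, -8.3, -19.5]
force: [0.9, 0.5, -2.2]
opening: 33.7
grasp_force: 29.9
t 12.6 turn [-2.7, -8.1, 10.6] shift [27.0, 197.1, -5.1] F [0.9, 0.5, -2.2]
```

```bash
python3 -m jog '[[-0.5,-1.6,2,6,44,-1,0],[-1,-3.2,4,12,88,-2,0],[-1.6,-4.8,6.4,18,130,-3,0],[-2.2,-6.5,8.5,24,165,-4,0],[-2.7,-8.1,10.6,27,190,-5,0]]'; python3 -m jog '[[0,0,0,0,6,5,0],[0,0,0,0,6,5,0],[0,0,0,0,6,5,0]]'; python3 -c "
from h import *
go([452,-306,50],[180,0,-30]);print(r.sense()['joint_positions'])
for n in('top','scene'):cv2.imwrite(f'pics/{n}4.png',r.grab_frame(n)[:,:,::-1])
a=cv2.imread('pics/top4.png')[75:315,240:500];b=cv2.imread('pics/scene4.png')[135:335,110:410]
cv2.imwrite('pics/crop4.png',np.hstack([cv2.resize(x,(400,400),interpolation=2) for x in(a,b)]))"
```

```text
t: 13.22
position: [454.8, -300.0, 249.7]
orientation: [-180.0, -0.1, -30.0]
force: [-0.1, 1.0, -1.4]
opening: 33.6
grasp_force: 29.9
t: 13.6
position: [452.8, -302.0, 245.3]
orientation: [-179.9, -0.2, -29.7]
force: [0.6, -0.9, -2.2]
opening: 33.5
grasp_force: 29.9
t 13.6 turn [-0.1, -0.2, 0.3] shift [0.8, 4.3, 195.3] F [0.6, -0.9, -2.2]
[ 27.40086088  17.11401622   0.98028464 101.28411872  -0.4726125
  61.44540786 -91.15846259]
```

View pics/crop4.png

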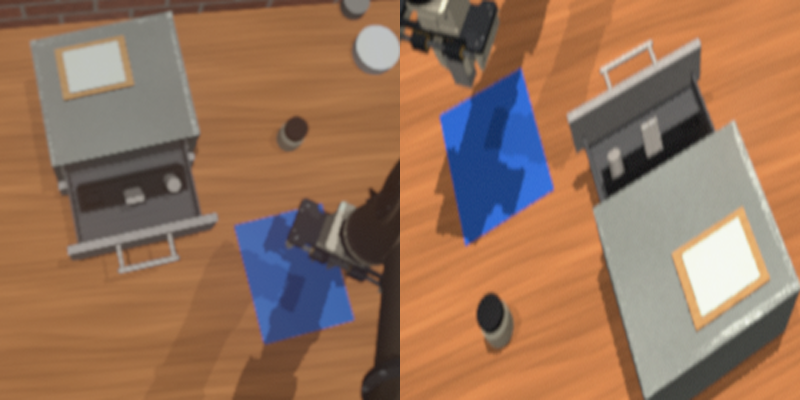

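The drawer is out with the flat and rod in their slots, and the channel is in the gripper over the mat. Descending.

```bash
python3 -m jog '[[0,0,0,0,1,20,0],[0,0,0,0,2,60,0],[0,0,0,0,3,105,0],[0,0,0,0,4,145,0],[0,-0.2,0,0,4,175,0]]';python3 -m jog '[[0,0,0,0,0,4,0],[0,0,0,0,0,8,0],[0,0,0,0,0,12,0],[0,0,0,0,0,15,0],[0,0,0,0,0,17,0]]'
```

```text
t: 14.32
position: [451.0, -306.0, 69.2]
orientation: [-179.9, 0.1, -29.8]
force: [0.4, -1.0, -1.3]
opening: 33.7
grasp_force: 29.9
t: 14.95
position: [451.3, -306.9, 53.7]
orientation: [-179.9, -0.0, -29.8]
force: [0.5, -0.7, -1.2]
opening: 33.7
grasp_force: 29.9
```

```bash
python3 -m jog '[[0,0,0,0,0,1,0],[0,0,0,0,0,2,0],[0,0,0,0,0,3,0],[0,0,0,0,0,4,0],[0,0,0,0,0,4,0]]';python3 -m jog '[[0,0,0,0,0,0.7,0],[0,0,0,0,0,1.4,0],[0,0,0,0,0,2,0],[0,0,0,0,0,2,0]]'
```

```text
t: 15.58
position: [451.1, -306.7, 49.4]
orientation: [-179.9, 0.0, -29.8]
force: [-0.0, -0.5, -1.1]
opening: 34.1
grasp_force: 29.9
t: 16.08
position: [451.2, -306.8, 47.6]
orientation: [-179.9, 0.0, -29.8]
force: [-0.3, 0.3, 1.5]
opening: 33.6
grasp_force: 29.9
```

```bash
python3 -m jog '[[0,0,0,0,0,0.5,0],[0,0,0,0,0,1,0],[0,0,0,0,0,1,0],[0,0,0,0,0,1,0]]'
```

```text
t: 16.58
position: [451.3, -306.8, 47.5]
orientation: [-179.9, -0.0, -29.8]
force: [-3.8, 3.5, 15.2]
opening: 34.1
grasp_force: 29.9
```

Contact is firm; I'll ease off slightly, release and retreat.

```bash
python3 -m jog '[[0,0,0,0,0,-0.6,0],[0,0,0,0,0,-0.6,0],[0,0,0,0,0,-0.6,0.6],[0,0,0,0,0,-0.6,0.6],[0,0,0,0,0,-0.6,0.6]]';python3 -m jog '[[0,0,0,0,0,-6,0.6],[0,0,0,0,0,-20,0.6],[0,0,0,0,0,-45,0.6],[0,0,0,0,0,-90,0.6],[0,0,0,0,0,-140,0.6]]';python3 -m jog '[[0,0,0,-30,10,-20,0.6],[0,0,0,-70,30,-40,0.6],[0,0,0,-110,60,-50,0.6],[0,0,0,-120,75,-50,0.6],[0,0,0,-120,75,-50,0.6]]'; python3 -c "
from h import *
for n in('top','scene'):cv2.imwrite(f'pics/{n}5.png',r.grab_frame(n)[:,:,::-1])
a=cv2.imread('pics/top5.png')[75:315,240:500];b=cv2.imread('pics/scene5.png')[135:335,110:410]
cv2.imwrite('pics/crop5.png',np.hstack([cv2.resize(x,(400,400),interpolation=2) for x in(a,b)]))
A=R.from_euler('z',-29.8,degrees=True)
for n in('top','scene'):print(proj(r.camera_model(n),[[451,-307,3],[451,-307,63]]).round(0).tolist())"
```

```text
t: 17.2
position: [451.1, -306.8, 46.9]
orientation: [-179.9, 0.0, -29.8]
force: [-0.1, 0.6, 0.2]
opening: 54.0
grasp_force: 0.0
t: 17.82
position: [450.7, -306.8, 189.1]
orientation: [-179.9, 0.0, -29.8]
force: [1.1, -0.5, -0.5]
opening: 55.1
grasp_force: 0.0
t: 18.45
position: [308.7, -313.0, 238.2]
orientation: [-179.9, -0.1, -30.0]
force: [0.0, 1.0, -0.1]
opening: 55.2
grasp_force: 0.0
[[431.0, 238.0], [436.0, 236.0]]
[[181.0, 211.0], [175.0, 201.0]]
```

View pics/crop5.png

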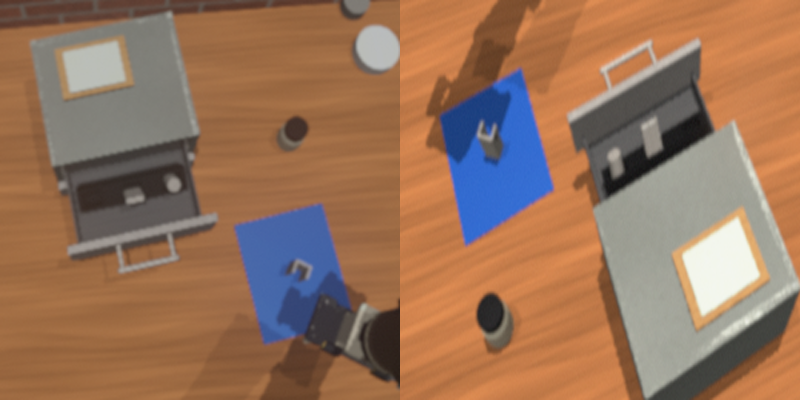

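The picture shows the channel standing upright on the mat (U-shaped end visible at top crop (298,268)). The drawer is out and the others are in place. I'll check the drawer travel numerically.

```bash
python3 -c "
from h import *
m=r.camera_model('top');n=r.camera_model('scene')
a=(onz(m,(319,237),142)+onz(m,(355,230.5),142))/2
b=(onz(n,(110+604*.75-300,135+70*.5),142)+onz(n,(110+651*.75-300,135+44*.5),142))/2
print(a,b,'expected at stop [475.8 11]')
from itertools import product
for k in('top','scene'):
    x=r.grab_frame(k);d=cv2.absdiff(x,cv2.imread(f'pics/{k}4.png')[:,:,::-1]).max(2)
    box=(slice(190,250),slice(280,385)) if k=='top' else (slice(150,190),slice(255,345));print(k,(d[box]>40).sum())
"
```

```text
[474.2877083    6.69225749 142.        ] [475.55421872  12.21240567 142.        ] expected at stop [475.8 11]
top 0
scene 0
```

```bash
python3 -c "
from station import r
print(r.job_done())"
```

```text
the job is handed in; nothing more can be done
None
```

The drawer is fully out at its dead stop, the channel bracket stands upright on the blue mat, and the rod, flat and jar are where they were; the job was handed in at about 18.6 s of the 54 s allowed (I didn't re-check the screwdriver, but the arm never went near it).

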